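# Hang the yellow reorder tag inside the wire bay

### The arm

A 6-joint arm with a two-finger parallel gripper is mounted at the origin on the work surface. World frame = base frame: x ahead of the robot, y to its left, z up, the work surface at z = 0. Lengths are in m, angles in rad, forces in N, time in s.
With the tool pointing down it reaches from about 0.35 to 0.775 m from the base axis. Payload 7.3 kg.
Tool frame: the origin (TCP) lies midway between the tips of the shut fingers; the grasp point (between the pads) lies 19 mm behind it; z points along the fingers, y is the line along which they close (so a half turn about z gives the same grasp; the last joint's range is limited). The gripper opens to 92 mm and grips with 3 to 60 N. Pads are 19 mm wide; open, the fingers measure 130 mm over their backs; the gripper's body (75 mm by 190 mm) begins 47 mm behind the grasp point.
Start: joints at [-1.453, 0.342, 1.524, -0, 1.275, -0.146], TCP at [0.137, -0.507, 0.227] pointing down, gripper open.
Joint ranges: [-2.53, 2.53], [-0.77, 2.02], [0.04, 2.7], [-1, 4.14], [0.28, 2.66], [-3.11, 3.11]. Speed limits (rad/s): [2.57, 2.57, 3.14, 3.14, 3.14, 3.14].

### API

Orientations are given as [roll, pitch, yaw] about the fixed x, y, z axes, in that order (R = Rz(yaw) Ry(pitch) Rx(roll)).
In Python, from cell import monitor, vision, workorder gives the robot as it stands.
- The arm moves only by the tool move_arm, never from a script. Its argument "rows" is a list of rows, each a list of 5 numbers: the shift along the world's x, y, z in mm, then the turn about the world's z in rad, then the closure, from -1 (fully open) to 1 (shut). A call has 1 to 12 rows; each row shifts and turns the commanded pose from where the row before left it; what a row does not reach is not made up. A row lasts 1/10 s, in which the tool goes at most 50 mm and 8.59 degrees, less where a joint would pass 70% of its speed; a pose out of reach is approached as far as the arm can. A call is refused whole if a number of a shift passes 50 or a number of a turn 0.15, either way. A call with a gripper value outside its range is refused whole. The fingers move at their own pace and stop on an object; "newtons" is the grip in N (left out, the last holds). Time passes only in rows, so rows that do not move let the fingers close. It gives the time, the measured TCP pose, the force, the opening and the grip force at its end, in the units of the state.
- monitor.observe(): the state, without advancing time (a new reading comes with each control period).
- vision.read_camera(name): name is "side" or "top" or "wrist"; returns the picture (384x512x3 uint8, red, green, blue); there is no depth.
- vision.get_calibration(name): a dict with "K" (3x3 intrinsics, pixels), "k1" (the pictures are not rectified: a ray, as slopes to the right and down, at radius r is drawn at 1 + k1 r^2 times it, then the intrinsics apply), "T" (4x4, takes a point from camera to world coordinates); the wrist camera has in their place "mount" (4x4, takes a point from camera to tool coordinates, whose origin is the TCP and whose axes are the flange's). Camera axes: x right, y up, looking along -z (the intrinsics and any distortion apply to the point x, -y, -z); pixel columns grow to the right and rows downward; lengths in m; the calibration is good to about 2 mm. A picture is of the moment at which its call begins: read the wrist's pose just before it. get_calibration takes no time and is no camera call.
- workorder.hand_in(): hands the job in; it is judged then, once.
The state is a dict: "time": time; "qpos": joint angles; "qvel": joint speeds; "joint_efforts": joint torques, N m; "tool_pos": TCP position; "tool_rot": TCP orientation; "contact_force": force on the tool from outside, world axes, zero at the start; "torque": the same for the moment, N m; "opening": finger opening in m; "grip_force": force on a finger pad.
Only numpy, scipy, OpenCV 4.12 (cv2) and the standard library are available. Lean on these libraries where they do the work, as an engineer would, in place of code of your own. Each camera call takes 0.05 s, during which the arm holds its last target. There are 200 camera calls.

### The job

This bay is running low: take the yellow reorder tag from the tag rest and hang it by its wire loop on the red hook inside the low wire bay. The bay's roof and front ledge are low, so slip the tag in under the ledge with its loop end tilted up, lower the loop over the hook and leave the tag hanging still. Leave the green and red tags where they lie.

Things in the scene. Friction and masses are not known exactly. Their poses are not given: they have to be found in the camera images.
- yellow_mid (a point): Centre of the yellow tag's plate: stiff plastic 130 long (x), 36 wide (y), 8 mm thick, 60 g. At its +x end a rigid loop of 5 mm wire in the plate's plane, from x = 65 to 120 mm, its opening 37 wide, x = 65 to 115 mm. Lies level, x roughly away from the robot, underside 30 mm above the table; its near end, x = -65 to -25 mm, overhangs the rest freely (26 mm clear below): pinch across the width there.
- hook (a point): Seat of the red hook (8 mm bar), 242 mm up, where the loop rests. x points into the bay, z up. The hook's upturned end is at x = -18 mm, its top z = +32 mm; behind, it rises to the back rail (x = 80, z = 20 mm). Bay fixed, 260 mm wide, y = 0 its middle; open front at x = -100 mm under a ledge with lower edge z = +38 mm; roof wires' underside z = +91 mm. A tag let go on the hook swings down against a cross rail.
- green_mid (a point): Centre of the plate of the green tag, same shape as the yellow, x towards its loop. The three tags lie side by side about 105 mm apart, in any order, across two wooden rails 30 mm high on a fixed grey base plate 4 mm thick (the tag rest). Leave it where it lies.
- red_mid (a point): Centre of the plate of the red tag, same shape as the yellow, x towards its loop, on the same rest. Leave it where it lies.
Mind the look-alikes: they are no part of the job. There is more than one size of the part that bears yellow_mid; the job needs the middle-sized.

How it is judged:
By the outcome, as a careful person would: the job done as asked, in the order asked, and still so for the second after the job is handed in, with the robot touching nothing.
It also fails if it takes over 50 s, if anything falls off the work surface, if the arm or the gripper's body presses on something with over 40 N, if the wrist force passes 120 N, or if a joint passes its speed limit or range.

## Working session

There is one attempt and no reset: what is moved stays moved. The work goes in short steps, Python scripts to look and compute and a tool call to move; the robot and the scene stay as the last step left them, time stands still between calls to the robot, and variables do not carry over. Pictures are saved under pics/ and viewed, at most 10 in all, crops included, and the job is handed in when it is done.

Besides the shell and the picture viewer there is one more tool, called after "Request:" as a command line: name --pt "numbers of a row" for each row, then --argument value for the rest. move_arm: Moves the arm, as the interface text tells. Its arguments: {"type":"object","properties":{"rows":{"type":"array","items":{"type":"array","items":{"type":"number"}}},"newtons":{"type":"number"}},"required":["rows"]}

```bash
ls; mkdir -p pics; python3 - <<'E'
from cell import monitor, vision
import cv2,numpy as np
print(monitor.observe())
a=vision.read_camera("top");b=vision.read_camera("side")
cv2.imwrite("pics/t0.png",a[:,:,::-1]);cv2.imwrite("pics/s0.png",b[:,:,::-1])
for n in("top","side","wrist"):print(n,vision.get_calibration(n))
E
```

```text
pics
{'time': 0.0, 'qpos': array([-1.45298311e+00,  3.42689819e-01,  1.52498693e+00, -9.46411829e-07,
        1.27537092e+00, -1.45976509e-01]), 'qvel': array([-0.00104538, -0.00173975,  0.0014608 ,  0.00025415, -0.00051202,
       -0.00139756]), 'joint_efforts': array([-4.38348679e-04, -4.31243920e+01, -2.44222856e+01,  7.18801282e-02,
        5.60044439e-02, -1.52467323e-04]), 'tool_pos': array([ 0.13687644, -0.50644434,  0.22607253]), 'tool_rot': array([-3.14015299e+00, -2.10748422e-04,  2.63789854e-01]), 'contact_force': array([-0.68854868, -0.39297956, -0.28711655]), 'torque': array([-0.07111461, -0.00377368, -0.01014357]), 'grip_force': 0.0, 'opening': 0.09221280692356773}
top {'K': array([[469.64553199,   0.        , 260.46781004],
       [  0.        , 469.64553199, 188.65403894],
       [  0.        ,   0.        ,   1.        ]]), 'k1': -0.135146580733752, 'T': array([[-0.01662084,  0.99287537, -0.11799261,  0.35517154],
       [-0.99985493, -0.01606518,  0.00565885, -0.10210076],
       [ 0.00372296,  0.11806955,  0.99299835,  1.47607192],
       [ 0.        ,  0.        ,
[... 320 characters left out ...]
24,  0.61722175,  0.62427184],
       [ 0.0061351 ,  0.63954373,  0.76873024,  1.0505059 ],
       [ 0.        ,  0.        ,  0.        ,  1.        ]])}
wrist {'K': array([[326.13374968,   0.        , 254.09788464],
       [  0.        , 326.13374968, 187.93165328],
       [  0.        ,   0.        ,   1.        ]]), 'k1': -0.04912156663199314, 'mount': array([[ 5.97508045e-04,  9.51826085e-01,  3.06637809e-01,
         8.36176431e-02],
       [ 9.99999423e-01, -2.94826237e-04, -1.03341593e-03,
        -7.05406147e-04],
       [-8.93227370e-04,  3.06638249e-01, -9.51825712e-01,
        -1.57824750e-01],
       [ 0.00000000e+00,  0.00000000e+00,  0.00000000e+00,
         1.00000000e+00]])}
```

View pics/t0.png

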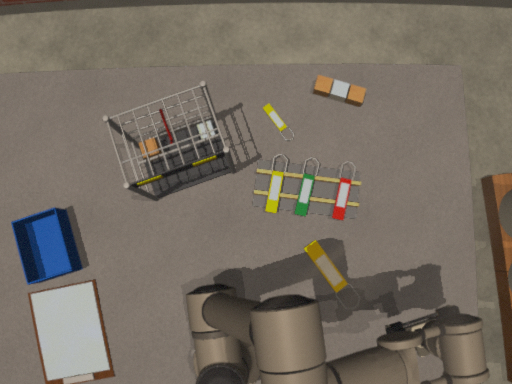

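View pics/s0.png

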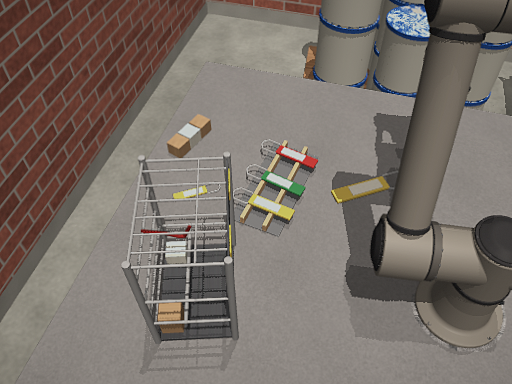

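The top view shows yellow tags at px (276,120), which is small and lies loose on the table, at (275,190), on the rest, and at (325,265), which is large and loose. The one on the rest is the middle size and fits "lies on the rest", so it is the target. The bay is at about (170,140) with the red hook at (165,125) and its ledge facing the robot. In the side view the hook is at (165,232) and the target at (270,206). Next I'll check one enlarged composite.

```bash
cat > h.py <<'E'
import cv2,numpy as np
from cell import vision,monitor
from scipy.spatial.transform import Rotation as R
def cam(n,st=None):
    c=vision.get_calibration(n); 
    if n=="wrist":
        T=np.eye(4);T[:3,:3]=R.from_euler('xyz',st['tool_rot']).as_matrix();T[:3,3]=st['tool_pos'];T=T@c['mount']
    else:T=c['T']
    return c['K'],np.array([c['k1'],0,0,0.]),T
def ray(C,p):
    K,d,T=C;u=cv2.undistortPoints(np.array([[p]],float),K,d)[0,0]
    v=T[:3,:3]@np.array([u[0],-u[1],-1]);return T[:3,3],v/np.linalg.norm(v)
def atz(C,p,z):
    o,v=ray(C,p);return o+v*(z-o[2])/v[2]
def tri(obs):
    A=np.zeros((3,3));b=np.zeros(3);L=[ray(C,p) for C,p in obs]
    for o,v in L:
        M=np.eye(3)-np.outer(v,v);A+=M;b+=M@o
    x=np.linalg.solve(A,b);return x,[round(float(np.linalg.norm((np.eye(3)-np.outer(v,v))@(x-o))),4) for o,v in L]
def proj(C,P):
    K,d,T=C;q=(np.atleast_2d(P)-T[:3,3])@T[:3,:3];q=q*[1,-1,-1]
    return cv2.projectPoints(q.reshape(-1,1,3),np.zeros(3),np.zeros(3),K,d)[0].reshape(-1,2)
E
cat > /tmp/a.py <<'E'
from h import *
a=cv2.imread("pics/t0.png");b=cv2.imread("pics/s0.png")
def cr(im,x,y):return cv2.resize(im[y:y+75,x:x+100],(400,300),interpolation=cv2.INTER_CUBIC)
o=np.vstack([np.hstack([cr(a,120,90),cr(b,115,195)]),np.hstack([cr(a,245,145),cr(b,215,165)])])
cv2.imwrite("pics/c0.png",o)
for n,im,z in(("top",a,.038),("side",b,.038)):
    hsv=cv2.cvtColor(im,cv2.COLOR_BGR2HSV)
    m=cv2.inRange(hsv,(22,120,80),(36,255,255))
    nn,l,s,c=cv2.connectedComponentsWithStats(m)
    for i in range(1,nn):
        if s[i,4]>15:
            ys,xs=np.where(l==i);r=cv2.minAreaRect(np.c_[xs,ys].astype(np.float32))
            print(n,s[i,4],c[i].round(1),np.round(r[0],1),np.round(r[1],1),"plane",atz(cam(n),r[0],z).round(3))
E
python3 /tmp/a.py || PYTHONPATH=. python3 /tmp/a.py
```

```text
top 136 [272.4 115.2] [274.3 117. ] [30.4  8.5] plane [ 0.753 -0.158  0.038]
top 78 [203.5 160.1] [203.7 160.2] [ 3.2 24.7] plane [0.618 0.065 0.038]
top 296 [273.6 193.9] [274.1 191.3] [13.  42.1] plane [ 0.517 -0.152  0.038]
top 80 [148.8 179.7] [148.6 179.9] [ 3.4 24.7] plane [0.559 0.237 0.038]
top 258 [313.9 250.3] [314.9 251.9] [21.  15.2] plane [ 0.329 -0.273  0.038]
top 111 [336.4 283.8] [333.6 277.3] [26.8 14.8] plane [ 0.251 -0.328  0.038]
side 56 [228.6 182.3] [228.6 183.5] [31.   1.8] plane [ 0.657 -0.194  0.038]
side 411 [355.5 191.6] [359.7 189.1] [14.3 56.2] plane [ 0.29  -0.276  0.038]
side 33 [203.5 189.9] [202. 190.] [8. 8.] plane [ 0.722 -0.15   0.038]
side 71 [180.5 195.4] [184.  194.5] [ 5.9 21.9] plane [ 0.765 -0.12   0.038]
side 262 [274.8 208.7] [270.9 206.2] [46.3 11.3] plane [ 0.519 -0.147  0.038]
side 76 [229.9 241. ] [230.  240.5] [31.  2.] plane [ 0.592 -0.008  0.038]
```

View pics/c0.png

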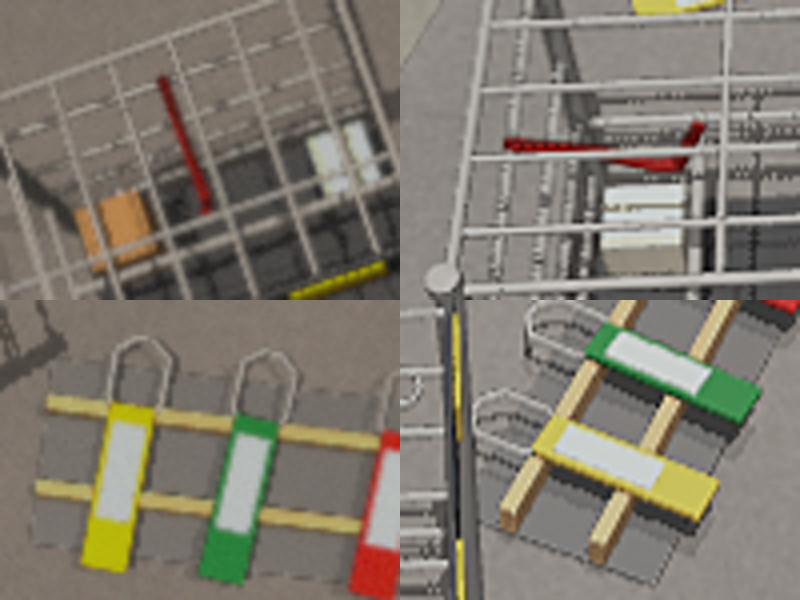

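```bash
cat > /tmp/a.py <<'E'
from h import *
t,s=cam("top"),cam("side")
for n,p,q,z in [("tip",(171.75,142),(189.5,226.5),.272),("rear",(160.75,109.5),(142,231.2),.262),("ledgeR",(203.7,160.2),(228.6,183.5),.285),("ledgeL",(148.6,179.9),(230,240.5),.285),("near",(271.5,212.3),((717+640)/8/1+45+0,0),.038)]:
    if n!="near": print(n,*tri([(t,p),(s,q)]),"t",atz(t,p,z).round(4),"s",atz(s,q,z).round(4))
for n,p in(("near",(271.5,212.3)),("far",(277.75,171.75)),("loop",(280.7,155))):print(n,atz(t,p,.038).round(4))
for n,p in(("nearS",(215+(708-400)/4,165+(503-300)/4)),("farS",(215+(547-400)/4,165+(440-300)/4))):print(n,atz(s,p,.036).round(4))
E
PYTHONPATH=. python3 /tmp/a.py
```

```text
Traceback (most recent call last):
  File "h.py", line 1, in <module>
    import cv2,numpy as np
ModuleNotFoundError: No module named 'cv2'
```

```bash
python3 /tmp/a.py
```

```text
tip [0.62696721 0.12339977 0.26463804] [0.0001, 0.0001] t [0.6254 0.1221 0.272 ] s [0.6241 0.1281 0.272 ]
rear [0.72009357 0.15634056 0.25591472] [0.0007, 0.0007] t [0.7175 0.1548 0.262 ] s [0.718  0.1599 0.262 ]
ledgeR [0.56786465 0.03253148 0.31791879] [0.001, 0.001] t [0.5729 0.0362 0.285 ] s [0.5792 0.0059 0.285 ]
ledgeL [0.51970423 0.1701385  0.32348753] [0.0011, 0.0011] t [0.5241 0.179  0.285 ] s [0.5304 0.1461 0.285 ]
near [ 0.4525 -0.1429  0.038 ]
far [ 0.5779 -0.1647  0.038 ]
loop [ 0.6305 -0.175   0.038 ]
nearS [ 0.4553 -0.1323  0.036 ]
farS [ 0.5761 -0.155   0.036 ]
```

The crop confirms the yellow tag on the rest, loop away from the robot. Its plate centre is at about (0.517,-0.150) with yaw -0.175. The seat is at about (0.644,0.130) with yaw 0.336. The measured lengths of 127 mm (plate) and 98 mm (hook) match the given sizes. I'll turn the gripper half round so the wrist camera stays away from the bay.

Request:
move_arm --pt "18 20 0 0.15 -1" --pt "18 20 0 0.15 -1" --pt "18 20 0 0.15 -1" --pt "18 20 0 0.15 -1" --pt "18 20 0 0.15 -1" --pt "18 20 0 0.15 -1" --pt "18 20 0 0.15 -1" --pt "18 20 0 0.15 -1" --pt "18 20 0 0.15 -1" --pt "18 20 0 0.15 -1" --pt "18 20 0 0.15 -1" --pt "18 20 0 0.15 -1"

```text
time: 1.3
tool_pos: [0.3534, -0.2658, 0.2265]
tool_rot: [-3.142, -0.001, 2.07]
contact_force: [-0.2, 0.5, 1.0]
opening: 0.0915
grip_force: 0.0
```

Request:
move_arm --pt "18 20 0 0.15 -1" --pt "18 20 0 0.15 -1" --pt "18 20 0 0.15 -1" --pt "18 20 0 0.15 -1" --pt "18 20 0 0.15 -1" --pt "18 20 0 0.15 -1" --pt "0 0 0 0 -1" --pt "0 0 0 0 -1"

```text
time: 2.1
tool_pos: [0.4607, -0.1466, 0.2263]
tool_rot: [3.142, -0.001, 2.963]
contact_force: [0.7, -0.7, -1.2]
opening: 0.092
grip_force: 0.0
```

```bash
cat > /tmp/a.py <<'E'
from h import *
import pickle
st=monitor.observe();a=vision.read_camera("wrist");s=vision.read_camera("side")
pickle.dump(st,open("st1.pkl","wb"))
cv2.imwrite("pics/w1.png",a[:,:,::-1]);cv2.imwrite("pics/s1.png",s[:,:,::-1])
print(st['tool_pos'],st['tool_rot'],st['qpos'])
W=cam("wrist",st)
hsv=cv2.cvtColor(a,cv2.COLOR_RGB2HSV);m=cv2.inRange(hsv,(20,100,60),(36,255,255))
n,l,S,c=cv2.connectedComponentsWithStats(m)
for i in range(1,n):
    if S[i,4]>150:print(S[i],atz(W,c[i],.038).round(3))
c=np.vstack([cv2.resize(a,(400,300)),cv2.resize(s,(400,300))]);cv2.imwrite("pics/c1.png",c[:,:,::-1])
E
python3 /tmp/a.py
```

```text
[ 0.4606759  -0.14656958  0.22632267] [ 3.14153826e+00 -1.14241649e-03  2.96308649e+00] [-4.66555896e-01  2.67004070e-01  1.63310056e+00 -2.87751499e-04
  1.24259884e+00 -1.85875312e+00]
[  15    0  139  102 3147] [ 0.326 -0.272  0.038]
[ 240  157   38  108 2056] [ 0.504 -0.148  0.038]
```

View pics/c1.png

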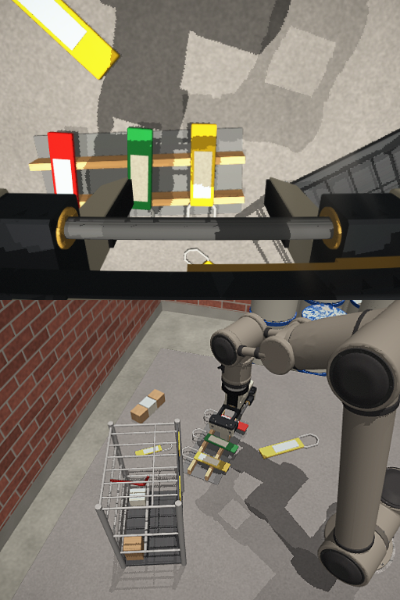

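The wrist view shows the yellow plate from (259,157) to (259,265) in line between the fingers, with no yaw error visible. In the side view the gripper is above the rest. I'll refine from this close mask.

```bash
cat > /tmp/a.py <<'E'
from h import *
import pickle
st=pickle.load(open("st1.pkl","rb"));W=cam("wrist",st)
a=cv2.imread("pics/w1.png")
m=cv2.inRange(cv2.cvtColor(a,cv2.COLOR_BGR2HSV),(20,100,60),(36,255,255))
n,l,S,c=cv2.connectedComponentsWithStats(m)
i=[i for i in range(1,n) if S[i,0]==240][0]
for y in range(156,268,5):
    xs=np.where(l[y]==i)[0]
    if len(xs)>2: print(y,xs.min(),xs.max(),atz(W,(xs.min(),y),.038).round(4)[:2],atz(W,(xs.max()+1,y),.038).round(4)[:2])
# finger mid-line: TCP and grasp point pixel
P=st['tool_pos'];print(proj(W,[P,P+[0,0,.019]]).round(1))
# rail & base edge
for p in [(263,205),(263,210),(225,205)]:print(atz(W,p,.03).round(3))
E
python3 /tmp/a.py
```

```text
161 244 277 [ 0.4557 -0.1564] [ 0.4623 -0.12  ]
166 244 277 [ 0.4612 -0.1574] [ 0.4678 -0.1209]
171 244 277 [ 0.4668 -0.1585] [ 0.4734 -0.1218]
176 244 276 [ 0.4724 -0.1595] [ 0.4788 -0.1237]
181 244 276 [ 0.478  -0.1606] [ 0.4845 -0.1246]
186 244 276 [ 0.4837 -0.1617] [ 0.4902 -0.1255]
191 244 275 [ 0.4895 -0.1628] [ 0.4958 -0.1275]
196 244 275 [ 0.4953 -0.1639] [ 0.5016 -0.1285]
201 244 275 [ 0.5011 -0.165 ] [ 0.5075 -0.1294]
206 243 275 [ 0.5069 -0.1672] [ 0.5135 -0.1304]
211 243 275 [ 0.5129 -0.1684] [ 0.5195 -0.1313]
216 243 274 [ 0.5189 -0.1695] [ 0.5254 -0.1334]
221 243 274 [ 0.525  -0.1707] [ 0.5315 -0.1344]
226 244 274 [ 0.5314 -0.1707] [ 0.5378 -0.1354]
231 243 274 [ 0.5375 -0.1731] [ 0.544  -0.1364]
236 243 273 [ 0.5438 -0.1743] [ 0.5502 -0.1385]
241 243 273 [ 0.5502 -0.1755] [ 0.5566 -0.1396]
246 243 273 [ 0.5566 -0.1767] [ 0.5631 -0.1406]
251 243 273 [ 0.5632 -0.178 ] [ 0.5697 -0.1416]
256 242 273 [ 0.5695 -0.1804] [ 0.5763 -0.1427]
261 243 273 [ 0.5764 -0.1805] [ 0.583  -0.1438]
[[252.9 245.5]
 [252.7 263.9]]
[ 0.513 -0.145  0.03 ]
[ 0.519 -0.146  0.03 ]
[ 0.505 -0.188  0.03 ]
```

Request:
move_arm --pt "6 7 -35 -0.015 -1" --pt "0 0 -40 0 -1" --pt "0 0 -40 0 -1" --pt "0 0 -35 0 -1" --pt "0 0 -25 0 -1" --pt "0 0 -20 0 -1" --pt "0 0 -10 0 -1" --pt "0 0 0 0 -1" --pt "0 0 0 0 -1"

```text
time: 3.1
tool_pos: [0.4672, -0.1404, 0.0224]
tool_rot: [-3.141, 0.001, 2.948]
contact_force: [-0.8, -0.3, 0.0]
opening: 0.0918
grip_force: 0.0
```

Request:
move_arm --newtons 25 --pt "0 0 0 0 1" --pt "0 0 0 0 1" --pt "0 0 0 0 1" --pt "0 0 0 0 1" --pt "0 0 0 0 1" --pt "0 0 0 0 1" --pt "0 0 0 0 1" --pt "0 0 0 0 1"

```text
time: 3.9
tool_pos: [0.4669, -0.1398, 0.0217]
tool_rot: [3.141, -0.0, 2.949]
contact_force: [0.1, -0.5, -0.3]
opening: 0.0356
grip_force: 25.0
```

Gripped (35.6 mm opening, matching the 36 mm plate). Now I'll lower the near end over the rail so the loop end tilts up.

Request:
move_arm --pt "0 0 -2 0 1" --pt "0 0 -2 0 1" --pt "0 0 -2 0 1" --pt "0 0 -2 0 1" --pt "0 0 -2 0 1" --pt "0 0 -2 0 1" --pt "0 0 0 0 1" --pt "0 0 0 0 1"

```text
time: 4.7
tool_pos: [0.4673, -0.1401, 0.0098]
tool_rot: [-3.141, 0.001, 2.949]
contact_force: [-0.0, -1.9, 3.9]
opening: 0.0357
grip_force: 25.0
```

```bash
cat > look.py <<'E'
from h import *
import sys,pickle
tag=sys.argv[1];st=monitor.observe();print(st['time'],st['tool_pos'],st['tool_rot'],st['opening'],st['contact_force'])
w=vision.read_camera("wrist");s=vision.read_camera("side");t=vision.read_camera("top")
for n,i in zip("wst",(w,s,t)):cv2.imwrite(f"pics/{n}{tag}.png",i[:,:,::-1])
pickle.dump(st,open(f"st{tag}.pkl","wb"))
def cr(im,p,h=56):
    x=int(np.clip(p[0]-h*4/3,0,512-h*8/3));y=int(np.clip(p[1]-h,0,384-2*h));print("crop off",x,y,"scale",300/(2*h))
    return cv2.resize(im[y:y+2*h,x:x+int(h*8/3)],(400,300),interpolation=cv2.INTER_CUBIC)
P=st['tool_pos']+[.05,0,.03]
o=np.vstack([np.hstack([cv2.resize(w,(400,300)),cr(s,proj(cam("side"),P)[0])]),np.hstack([cr(t,proj(cam("top"),P)[0]),cr(s,proj(cam("side"),P)[0],30)])])
cv2.imwrite(f"pics/c{tag}.png",o[:,:,::-1])
E
python3 look.py 2
```

```text
4.7 [ 0.46731893 -0.14007979  0.00977999] [-3.14145128e+00  8.26085610e-04  2.94873706e+00] 0.03572994344735281 [-1.96933691e-03 -1.89644497e+00  3.92313942e+00]
crop off 196 151 scale 2.6785714285714284
crop off 195 135 scale 2.6785714285714284
crop off 230 177 scale 5.0
```

View pics/c2.png

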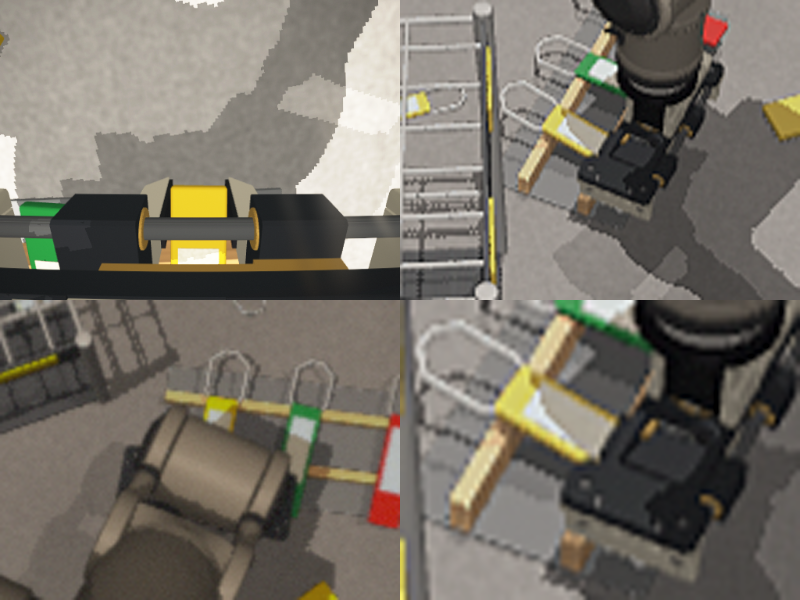

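```bash
python3 - <<'E'
from h import *
t,s=cam("top"),cam("side")
print(tri([(t,(281.2,153.7)),(s,(233.2,187.5))]))
# plate far-end corners: top (206,397),(236,402); side (531,367),(500,410)
f=lambda a:(a[0]/2.6786+195,(a[1]-300)/2.6786+135)
g=lambda a:((a[0]-400)/5+230,(a[1]-300)/5+177)
print(tri([(t,f((206,397))),(s,g((500,408)))]),tri([(t,f((237,402))),(s,g((531,366)))]))
E
```

```text
(array([ 0.63484375, -0.17601377,  0.04656898]), [0.0019, 0.0019])
(array([ 0.57802795, -0.1461677 ,  0.05200751]), [0.0003, 0.0003]) (array([ 0.57123568, -0.18177281,  0.04969221]), [0.0005, 0.0005])
```

Request:
move_arm --newtons 50 --pt "0 0 0 0 1" --pt "0 0 0 0 1" --pt "0 0 5 0 1" --pt "0 0 15 0 1" --pt "0 0 25 0 1" --pt "0 0 30 0 1" --pt "0 0 30 0 1" --pt "0 0 20 0 1"

```text
time: 5.65
tool_pos: [0.4666, -0.1395, 0.1364]
tool_rot: [3.141, -0.0, 2.949]
contact_force: [-0.3, -0.7, -0.6]
opening: 0.0351
grip_force: 50.0
```

Request:
move_arm --pt "-24 0 20 0 1" --pt "-24 0 20 0 1" --pt "-24 0 20 0 1" --pt "-24 0 17 0 1" --pt "0 22 0 0.066 1" --pt "0 22 0 0.066 1" --pt "0 22 0 0.066 1" --pt "0 22 0 0.066 1" --pt "0 22 0 0.066 1" --pt "0 22 0 0.066 1" --pt "0 22 0 0.066 1" --pt "0 22 0 0.067 1"

```text
time: 6.85
tool_pos: [0.3698, 0.0373, 0.2114]
tool_rot: [3.14, -0.002, -2.802]
contact_force: [0.4, 0.7, -1.0]
opening: 0.0352
grip_force: 50.0
```

Request:
move_arm --pt "6 1 0 0 1" --pt "6 1 0 0 1" --pt "0 0 0 0 1" --pt "0 0 0 0 1"

```text
time: 7.25
tool_pos: [0.3829, 0.0375, 0.2115]
tool_rot: [3.141, -0.001, -2.807]
contact_force: [-0.1, 0.1, -0.8]
opening: 0.035
grip_force: 50.0
```

```bash
sed -i 's/P=st\[.tool_pos.\]+.*/P=st["tool_pos"]+[.15,.05,.04]/' look.py; python3 look.py 3
```

```text
7.25 [0.38290168 0.03747556 0.21152264] [ 3.14131899e+00 -8.74200079e-04 -2.80691955e+00] 0.03501128867859778 [-0.12318375  0.11401687 -0.76092482]
crop off 163 170 scale 2.6785714285714284
crop off 111 121 scale 2.6785714285714284
crop off 198 196 scale 5.0
```

View pics/c3.png

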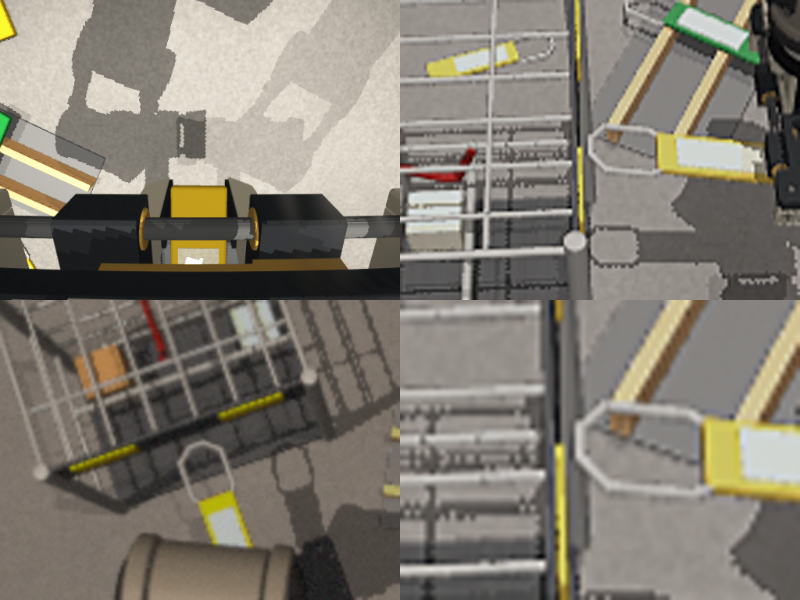

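```bash
python3 - <<'E'
from h import *
t,s=cam("top"),cam("side")
f=lambda a:(a[0]/2.6786+111,(a[1]-300)/2.6786+121)
g=lambda a:((a[0]-400)/5+198,(a[1]-300)/5+196)
S=np.array([.6437,.1295,.242]);c,d=np.cos(.336),np.sin(.336)
def bay(P):
    q=P-S;return np.round(1000*np.array([c*q[0]+d*q[1],-d*q[0]+c*q[1],q[2]]),1)
e=tri([(t,f((203,441))),(s,g((577,458)))]);l=tri([(t,f((199,500))),(s,g((703,492)))]);r=tri([(t,f((234,492))),(s,g((706,420)))])
st=monitor.observe();G=st['tool_pos']+[0,0,.012]
for n,x in(("end",e),("l",l),("r",r)):print(n,x,bay(x[0]))
print("pinch",bay(G),"yaw",st['tool_rot'][2]+np.pi)
# predicted loop end for tilt angles
y=st['tool_rot'][2]+np.pi
for th in(8,10,12,14,16,18,20):
    a=np.radians(th);P=G+.173*np.array([np.cos(a)*np.cos(y),np.cos(a)*np.sin(y),np.sin(a)])
    Q=G+.118*np.array([np.cos(a)*np.cos(y),np.cos(a)*np.sin(y),np.sin(a)])+[0,0,.004]
    print(th,proj(t,[P,Q]).round(1).tolist(),proj(s,[P,Q]).round(1).tolist())
print("obs",f((203,441)),f((216.5,496)),g((577,458)),g((704.5,456)))
E
```

```text
end (array([0.54472131, 0.08632981, 0.24243909]), [0.0005, 0.0005]) [-107.7   -8.1    0.4]
l (array([0.48682992, 0.08997807, 0.24468961]), [0.0008, 0.0008]) [-161.1   14.4    2.7]
r (array([0.49467119, 0.0550859 , 0.24669587]), [0.0015, 0.0015]) [-165.2  -21.1    4.7]
pinch [-276.6   -0.7  -18.4] yaw 0.3349504231871956
8 [[183.6, 173.6], [190.5, 193.0]] [[232.1, 229.0], [257.9, 228.8]]
10 [[183.4, 173.6], [190.4, 193.0]] [[232.4, 227.3], [258.2, 227.6]]
12 [[183.2, 173.7], [190.3, 193.1]] [[232.8, 225.6], [258.6, 226.5]]
14 [[183.0, 173.8], [190.2, 193.3]] [[233.4, 223.9], [259.0, 225.4]]
16 [[182.8, 174.1], [190.1, 193.5]] [[234.0, 222.2], [259.5, 224.2]]
18 [[182.7, 174.4], [190.0, 193.8]] [[234.8, 220.6], [260.1, 223.1]]
20 [[182.6, 174.7], [190.0, 194.1]] [[235.6, 218.9], [260.8, 221.9]]
obs (186.7858582841783, 173.63943851265586) (191.82580452475173, 194.17255282610319) (233.4, 227.6) (258.9, 227.2)
```

Tilt is only about 10°, and the cameras' z bias of -6 mm cuts the margin further. I'll go back to the empty slot and lever the tag up more with the fulcrum closer to the pinch. First I'll find the near rail's edge.

```bash
python3 - <<'E'
from h import *
import pickle
st=pickle.load(open("st1.pkl","rb"));W=cam("wrist",st);a=cv2.imread("pics/w1.png")
for x in(225,230,290,295):
    col=cv2.cvtColor(a,cv2.COLOR_BGR2HSV)[185:225,x,:]
    print(x,[(185+i,int(c[0]),int(c[1]),int(c[2])) for i,c in enumerate(col) if c[1]>70])
c,s=np.cos(-.193),np.sin(-.193)
for y in range(195,220,3):
    P=atz(W,(226,y),.03);Q=atz(W,(290,y),.03);f=lambda P:round(1000*(c*(P[0]-.519)+s*(P[1]+.150)),1)
    print(y,f(P),f(Q))
E
```

```text
225 [(196, 15, 73, 153), (197, 16, 147, 147), (198, 16, 146, 148), (199, 16, 143, 148), (200, 15, 142, 147), (201, 16, 145, 148), (202, 16, 145, 139), (203, 23, 116, 235), (204, 27, 86, 251), (205, 28, 81, 251), (206, 28, 79, 251), (207, 28, 80, 251), (208, 28, 82, 251), (209, 28, 85, 251), (210, 28, 81, 251), (212, 28, 73, 232)]
230 [(196, 16, 96, 148), (197, 16, 146, 150), (198, 16, 146, 148), (199, 15, 145, 148), (200, 15, 145, 148), (201, 16, 145, 139), (202, 16, 144, 143), (203, 25, 109, 237), (204, 28, 81, 251), (205, 28, 79, 251), (206, 28, 79, 251), (207, 28, 81, 251), (208, 28, 81, 251), (209, 28, 82, 251), (210, 28, 79, 251)]
290 [(194, 16, 113, 138), (195, 16, 146, 140), (196, 16, 144, 138), (197, 16, 145, 132), (198, 16, 145, 137), (199, 16, 145, 146), (200, 16, 142, 200), (201, 27, 95, 245), (202, 29, 74, 251), (203, 29, 71, 251), (204, 29, 73, 251), (205, 29, 75, 251), (206, 29, 73, 251), (207, 29, 71, 251), (209, 29, 73, 251)]
295 [(194, 16, 121, 139), (195, 15, 146, 140), (196, 16, 146, 138), (197, 16, 145, 134), (198, 16, 146, 138), (199, 16, 147, 147), (200, 19, 126, 236), (201, 27, 84, 251), (202, 29, 71, 251), (203, 29, 71, 251), (204, 29, 73, 251), (205, 29, 74, 251), (206, 29, 71, 251), (207, 29, 71, 251), (208, 29, 72, 251), (209, 27, 80, 248)]
195 -18.6 -19.7
198 -14.9 -16.0
201 -11.2 -12.4
204 -7.5 -8.7
207 -3.8 -5.0
210 -0.1 -1.2
213 3.7 2.6
216 7.5 6.3
219 11.3 10.1
```

Request:
move_arm --pt "-12 -2 0 0 1" --pt "0 -22 0 -0.066 1" --pt "0 -22 0 -0.066 1" --pt "0 -22 0 -0.066 1" --pt "0 -22 0 -0.066 1" --pt "0 -22 0 -0.066 1" --pt "0 -22 0 -0.066 1" --pt "0 -22 0 -0.066 1" --pt "0 -24 0 -0.067 1" --pt "28 0 -20 0 1" --pt "28 0 -30 0 1" --pt "28 0 -30 0 1"

```text
time: 8.6
tool_pos: [0.4552, -0.1423, 0.1313]
tool_rot: [-3.141, 0.001, 2.947]
contact_force: [-0.1, 0.7, -0.1]
opening: 0.0349
grip_force: 50.0
```

Request:
move_arm --pt "26 0 -30 0 1" --pt "0 0 -30 0 1" --pt "0 0 -20 0 1" --pt "0 0 -10 0 1" --pt "0 0 0 0 1" --pt "0 0 0 0 1"

```text
time: 9.2
tool_pos: [0.4811, -0.1422, 0.0427]
tool_rot: [-3.141, 0.001, 2.949]
contact_force: [-0.7, -0.3, -0.1]
opening: 0.0347
grip_force: 50.0
```

Request:
move_arm --newtons 25 --pt "0 0 -10 0 1" --pt "0 0 -7 0 1" --pt "0 0 -5 0 1" --pt "0 0 -3 0 1" --pt "0 0 -3 0 1" --pt "0 0 -3 0 1" --pt "0 0 -3 0 1" --pt "0 0 0 0 1" --pt "0 0 0 0 1" --pt "0 0 0 0 1"

```text
time: 10.2
tool_pos: [0.4817, -0.1422, 0.0084]
tool_rot: [-3.141, 0.002, 2.949]
contact_force: [0.0, -0.1, 5.0]
opening: 0.0357
grip_force: 25.0
```

Request:
move_arm --newtons 50 --pt "0 0 0 0 1" --pt "0 0 0 0 1" --pt "0 0 10 0 1" --pt "0 0 20 0 1" --pt "0 0 30 0 1" --pt "-10 0 30 0 1" --pt "-25 0 30 0 1" --pt "-25 0 30 0 1" --pt "-25 0 28 0 1" --pt "-25 0 0 0 1" --pt "0 22 0 0.07 1" --pt "0 22 0 0.07 1"

```text
time: 11.4
tool_pos: [0.37, -0.0976, 0.1864]
tool_rot: [-3.141, 0.001, 3.089]
contact_force: [0.6, 0.5, -1.0]
opening: 0.0354
grip_force: 50.0
```

Request:
move_arm --pt "0 22 0 0.07 1" --pt "0 22 0 0.07 1" --pt "0 22 0 0.07 1" --pt "0 22 0 0.07 1" --pt "0 22 0 0.07 1" --pt "0 22 0 0.07 1" --pt "7 8 0 0 1" --pt "7 1 0 0 1" --pt "0 0 0 0 1" --pt "0 0 0 0 1"

```text
time: 12.4
tool_pos: [0.3851, 0.0425, 0.1856]
tool_rot: [3.141, -0.001, -2.776]
contact_force: [-0.1, -0.5, -0.3]
opening: 0.0353
grip_force: 50.0
```

```bash
python3 look.py 4
```

```text
12.4 [0.3850712  0.04245712 0.18559216] [ 3.14148054e+00 -6.31886220e-04 -2.77579899e+00] 0.03529178706037633 [-0.12127683 -0.52365889 -0.26586435]
crop off 162 179 scale 2.6785714285714284
crop off 110 122 scale 2.6785714285714284
crop off 196 205 scale 5.0
```

View pics/c4.png

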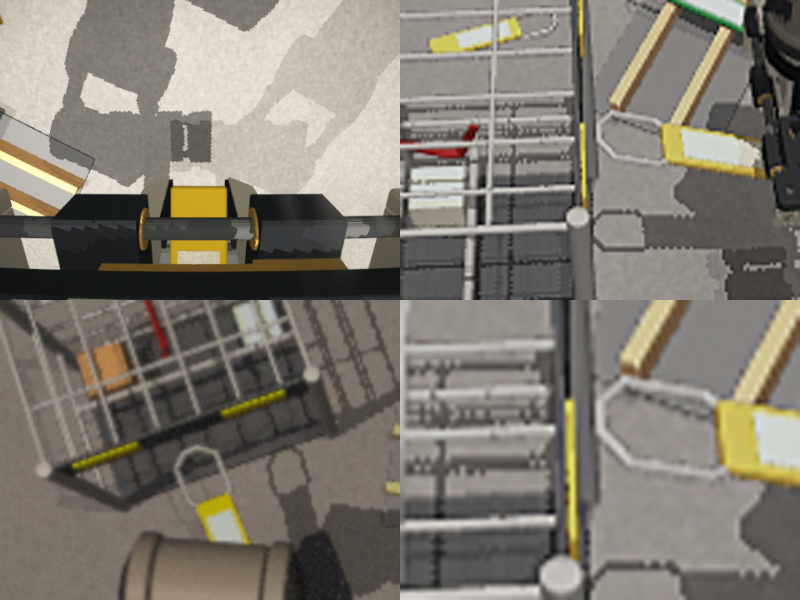

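```bash
cat > an.py <<'E'
from h import *
import sys
t,s=cam("top"),cam("side")
S=np.array([.6437,.1295,.242]);c,d=np.cos(.336),np.sin(.336)
def bay(P):
    q=P-S;return np.round(1000*np.array([c*q[0]+d*q[1],-d*q[0]+c*q[1],q[2]]),1)
E
python3 - <<'E'
from an import *
f=lambda a:(a[0]/2.6786+110,(a[1]-300)/2.6786+122)
g=lambda a:((a[0]-400)/5+196,(a[1]-300)/5+205)
e=tri([(t,f((198,446))),(s,g((598,420)))]);l=tri([(t,f((198,507))),(s,g((719,472)))]);r=tri([(t,f((232,495))),(s,g((722,405)))])
st=monitor.observe();G=st['tool_pos']+[0,0,.012]
for n,x in(("end",e),("l",l),("r",r)):print(n,x,bay(x[0]))
y=st['tool_rot'][2]+np.pi
print("pinch",bay(G),"yaw",y)
for th in(10,14,16,18,20,22,25):
    a=np.radians(th);P=G+.173*np.array([np.cos(a)*np.cos(y),np.cos(a)*np.sin(y),np.sin(a)])
    Q=G+.118*np.array([np.cos(a)*np.cos(y),np.cos(a)*np.sin(y),np.sin(a)])+[0,0,.004]
    print(th,proj(t,[P,Q]).round(1).tolist(),proj(s,[P,Q]).round(1).tolist())
print("obs",f((198,446)),f((215,501)),g((598,420)),g((720.5,438)))
E
```

```text
end (array([0.53679389, 0.0929996 , 0.24921664]), [0.0002, 0.0002]) [-113.     0.8    7.2]
l (array([0.48041773, 0.09533634, 0.23544717]), [0.003, 0.003]) [-165.4   21.6   -6.6]
r (array([0.49030589, 0.06127892, 0.23471758]), [0.0014, 0.0014]) [-167.3  -13.8   -7.3]
pinch [-273.1    3.3  -44.4] yaw 0.3658557168580878
10 [[181.3, 175.1], [188.7, 193.8]] [[231.4, 238.0], [256.8, 237.6]]
14 [[180.9, 175.3], [188.5, 194.1]] [[232.3, 234.8], [257.6, 235.4]]
16 [[180.8, 175.5], [188.4, 194.3]] [[233.0, 233.2], [258.1, 234.3]]
18 [[180.6, 175.8], [188.4, 194.6]] [[233.7, 231.5], [258.6, 233.2]]
20 [[180.5, 176.2], [188.3, 194.9]] [[234.5, 229.9], [259.3, 232.1]]
22 [[180.5, 176.6], [188.3, 195.2]] [[235.5, 228.2], [260.0, 231.0]]
25 [[180.4, 177.4], [188.3, 195.9]] [[237.1, 225.8], [261.2, 229.4]]
obs (183.91921152841036, 176.50608526842382) (190.26581049802135, 197.03919958187112) (235.6, 229.0) (260.1, 232.6)
```

Tilt is now about 20.5° and the loop end sits at bay (-113, +1, about +15), aligned with the hook. I'll enter under the ledge, rise, then move over the tip.

Request:
move_arm --pt "12.5 4.4 0 0 1" --pt "12.5 4.4 0 0 1" --pt "12.5 4.4 0 0 1" --pt "12.5 4.4 0 0 1" --pt "6 2 8 0 1" --pt "6 2 8 0 1" --pt "6 2 8 0 1" --pt "6 2 8 0 1" --pt "0 0 0 0 1" --pt "0 0 0 0 1"

```text
time: 13.55
tool_pos: [0.4588, 0.0687, 0.2179]
tool_rot: [-3.142, 0.0, -2.774]
contact_force: [-0.3, -1.0, -0.6]
opening: 0.0356
grip_force: 50.0
```

Request:
move_arm --pt "8 2.8 0 0 1" --pt "8 2.8 0 0 1" --pt "8 2.8 0 0 1" --pt "8 2.8 0 0 1" --pt "0 0 0 0 1" --pt "0 0 0 0 1"

```text
time: 14.15
tool_pos: [0.4909, 0.08, 0.2174]
tool_rot: [3.141, -0.001, -2.774]
contact_force: [0.2, -0.4, -1.4]
opening: 0.0355
grip_force: 50.0
```

```bash
sed -i 's/P=st\["tool_pos"\]+.*/P=np.array([.63,.125,.25])/; s/cr(t,proj(cam("top"),P)\[0\])/cr(t,proj(cam("top"),P)[0],30)/' look.py; python3 look.py 5
```

```text
14.15 [0.49090355 0.08003949 0.21742397] [ 3.14125184e+00 -7.41677072e-04 -2.77416972e+00] 0.035469968512427785 [ 0.18991789 -0.35537341 -1.40056337]
crop off 113 174 scale 2.6785714285714284
crop off 132 112 scale 5.0
crop off 148 200 scale 5.0
```

View pics/c5.png

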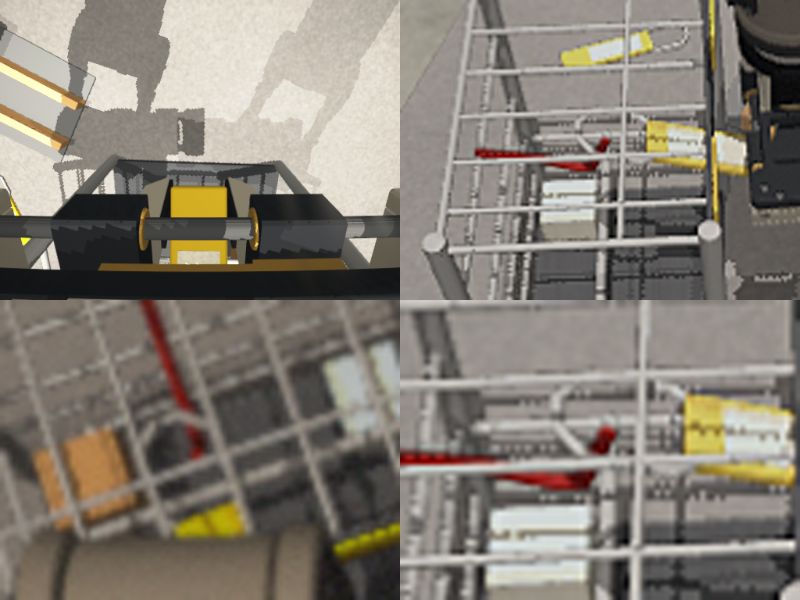

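```bash
python3 - <<'E'
from an import *
f=lambda a:(a[0]/5+132,(a[1]-300)/5+112)
g=lambda a:((a[0]-400)/5+148,(a[1]-300)/5+200)
for n,p,q in(("end",(178,413),(553,405)),("tip",(195,455),(606,430)),("plateL",(176,530),(686,476)),("plateR",(240,505),(688,395))):
    x=tri([(t,f(p)),(s,g(q))]);print(n,x,bay(x[0]))
G=monitor.observe()['tool_pos']+[0,0,.012];print(bay(G))
P=bay(G)
# predicted outlines in crop coords for loop end at th=20.5, hook pts
Rz=np.array([[c,-d,0],[d,c,0],[0,0,1]])
def w(b):return S+Rz@(np.array(b)/1000)
for n,b in(("end",P+[160,0,60]),("endL",P+[145,19,54]),("endR",P+[145,-19,54]),("tip",[-18,0,32]),("seat",[0,0,0]),("rear",[80,0,20])):
    u=proj(t,w(b))[0];v=proj(s,w(b))[0];print(n,((u-[132,112])*5+[0,300]).round(),((v-[148,200])*5+[400,300]).round())
E
```

```text
end (array([0.64350194, 0.13076451, 0.28675571]), [0.0014, 0.0014]) [ 0.2  1.3 44.8]
tip (array([0.62495105, 0.12493878, 0.26866923]), [0.0014, 0.0014]) [-19.2   1.9  26.7]
plateL (array([0.58605145, 0.13531201, 0.26526021]), [0.0018, 0.0018]) [-52.5  24.5  23.3]
plateR (array([0.59743307, 0.10044261, 0.27114683]), [0.0017, 0.0017]) [-53.3 -12.2  29.1]
[-160.8    3.6  -12.3]
end [173. 412.] [558. 406.]
endL [150. 454.] [595. 451.]
endR [218. 429.] [598. 376.]
tip [195. 447.] [605. 420.]
seat [196. 429.] [571. 466.]
rear [142. 284.] [371. 448.]
```

Loop end measured at bay (0, 1, about +47), with the hook tip inside the opening, so it clears. Lowering.

Request:
move_arm --pt "2 -2.5 0 0 1" --pt "0 0 -6 0 1" --pt "0 0 -6 0 1" --pt "0 0 -6 0 1" --pt "0 0 -6 0 1" --pt "0 0 -5 0 1" --pt "0 0 -4 0 1" --pt "0 0 -3 0 1" --pt "0 0 0 0 1" --pt "0 0 0 0 1"

```text
time: 15.3
tool_pos: [0.493, 0.0775, 0.1818]
tool_rot: [3.142, 0.0, -2.774]
contact_force: [0.1, 0.3, -0.3]
opening: 0.0351
grip_force: 50.0
```

Request:
move_arm --pt "0 0 -2 0 1" --pt "0 0 -2 0 1" --pt "0 0 -2 0 1" --pt "0 0 0 0 1"

```text
time: 15.7
tool_pos: [0.4927, 0.0775, 0.1754]
tool_rot: [3.141, -0.001, -2.774]
contact_force: [0.2, 0.4, -0.9]
opening: 0.0354
grip_force: 50.0
```

Request:
move_arm --newtons 15 --pt "0 0 -2 0 1" --pt "0 0 -2 0 1" --pt "0 0 -2 0 1" --pt "0 0 -2 0 1" --pt "0 0 0 0 1" --pt "0 0 0 0 1"

```text
time: 16.3
tool_pos: [0.4929, 0.0774, 0.1677]
tool_rot: [3.141, -0.0, -2.774]
contact_force: [-0.4, 0.4, -0.1]
opening: 0.0354
grip_force: 15.0
```

```bash
python3 look.py 6
```

```text
16.3 [0.49293038 0.07744716 0.16773593] [ 3.14149811e+00 -1.10928088e-05 -2.77433803e+00] 0.035429154439655657 [-0.35758557  0.41643707 -0.11812035]
crop off 113 174 scale 2.6785714285714284
crop off 132 112 scale 5.0
crop off 148 200 scale 5.0
```

View pics/c6.png

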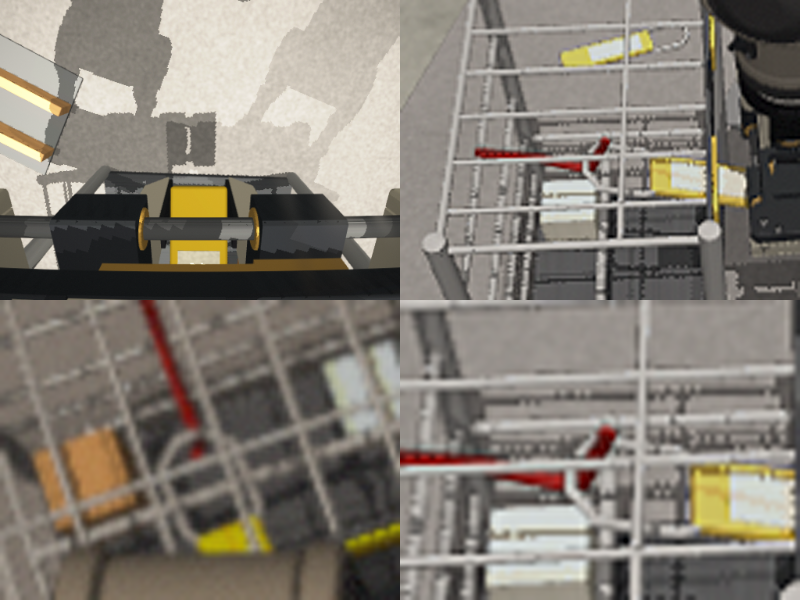

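The loop is round the hook: red tip up through the opening at (608,430), loop end crossing the bar at (568,475) in the crop. I'll settle a little lower, then release slowly.

Request:
move_arm --newtons 8 --pt "1 0.3 -2 0 1" --pt "1 0.3 -2 0 1" --pt "1 0.3 -2 0 1" --pt "0 0 -2 0 1" --pt "0 0 0 0 1" --pt "0 0 0 0 1"

```text
time: 17.05
tool_pos: [0.4959, 0.0783, 0.1597]
tool_rot: [3.141, -0.0, -2.774]
contact_force: [-0.2, 0.5, -0.5]
opening: 0.0358
grip_force: 8.0
```

Request:
move_arm --newtons 3 --pt "0 0 0 0 1" --pt "0 0 0 0 1" --pt "0 0 0 0 -1" --pt "0 0 0 0 -1" --pt "0 0 0 0 -1" --pt "0 0 0 0 -1" --pt "0 0 0 0 -1" --pt "0 0 0 0 -1" --pt "0 0 0 0 -1" --pt "0 0 0 0 -1"

```text
time: 18.05
tool_pos: [0.4959, 0.0784, 0.1598]
tool_rot: [3.141, 0.0, -2.774]
contact_force: [-0.7, -1.1, -0.2]
opening: 0.0912
grip_force: 0.0
```

Request:
move_arm --pt "-10 -3.5 0 0 -1" --pt "-15 -5 0 0 -1" --pt "-20 -7 0 0 -1" --pt "-20 -7 0 0 -1" --pt "-15 -5 0 0 -1" --pt "0 0 0 0 -1" --pt "0 0 0 0 -1" --pt "0 0 0 0 -1" --pt "0 0 0 0 -1" --pt "0 0 0 0 -1" --pt "0 0 0 0 -1" --pt "0 0 0 0 -1"

```text
time: 19.25
tool_pos: [0.416, 0.0509, 0.1596]
tool_rot: [3.141, -0.0, -2.774]
contact_force: [-0.2, -0.3, -0.4]
opening: 0.0916
grip_force: 0.0
```

```bash
python3 look.py 7; python3 - <<'E'
from h import *
import time
a=cv2.imread("pics/s7.png").astype(int)
for i in range(5): b=vision.read_camera("side")
b=b[:,:,::-1].astype(int);print((abs(a-b)[150:330,110:290].max(2)>40).sum())
E
```

```text
19.25 [0.41598575 0.05090488 0.1596281 ] [ 3.14141245e+00 -1.93029382e-04 -2.77423490e+00] 0.09156677354880897 [-0.24017346 -0.3220449  -0.42871354]
crop off 113 174 scale 2.6785714285714284
crop off 132 112 scale 5.0
crop off 148 200 scale 5.0
9
```

View pics/c7.png

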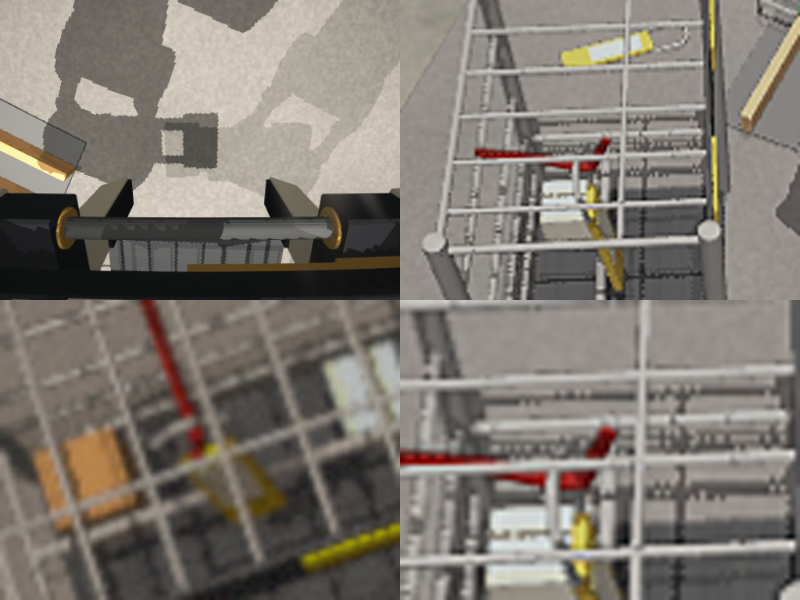

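The tag hangs from the hook against the cross rail, with its plate at about (605,230) in the side crop and the loop on the red bar at (565,475). I'll back off, let it settle, check that it is still, and hand in.

Request:
move_arm --pt "-20 -7 0 0 -1" --pt "0 0 0 0 -1" --pt "0 0 0 0 -1" --pt "0 0 0 0 -1" --pt "0 0 0 0 -1" --pt "0 0 0 0 -1" --pt "0 0 0 0 -1" --pt "0 0 0 0 -1" --pt "0 0 0 0 -1" --pt "0 0 0 0 -1" --pt "0 0 0 0 -1" --pt "0 0 0 0 -1"

```text
time: 20.85
tool_pos: [0.3959, 0.0438, 0.1597]
tool_rot: [3.142, 0.0, -2.774]
contact_force: [0.1, -0.4, 0.5]
opening: 0.0921
grip_force: 0.0
```

```bash
python3 - <<'E'
from h import *
from cell import workorder
p=vision.read_camera("side").astype(int)
for i in range(6): q=vision.read_camera("side").astype(int)
n=(abs(p-q)[150:330,110:240].max(2)>40).sum()
m=(abs(cv2.imread("pics/s7.png")[:,:,::-1].astype(int)-q)[180:330,110:225].max(2)>40).sum();print(n,m)
if n<15 and m<40: print(workorder.hand_in())
E
```

```text
0 0
the job is handed in; nothing more can be done
None
```

The middle-sized yellow tag hangs still by its loop on the red hook, the green and red tags were not touched, and I handed the job in at about 21 s; no verdict came back.

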